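# Show the blue filter plate to the inspection camera, label up

### The arm

A 6-joint arm with a two-finger parallel gripper is mounted at the origin on the work surface. World frame = base frame: x ahead of the robot, y to its left, z up, the work surface at z = 0. Lengths are in m, angles in rad, forces in N, time in s.
With the tool pointing down it reaches from about 0.375 to 0.925 m from the base axis. Payload 5.7 kg.
Tool frame: the origin (TCP) lies between the finger pads; the fingertips stand 25 mm ahead of it and the grasp point (between the pads) lies 6 mm ahead of it; z points along the fingers, x is the direction in which the jaws open and shut, and the axes are right-handed (so a half turn about z gives the same grasp; the last joint's range is limited). The gripper opens to 85 mm and grips with 20 to 120 N. Pads are 22 mm wide; open, the fingers measure 114 mm over their backs; the gripper's body (76 mm by 85 mm) begins 54 mm behind the grasp point. The pads swing forward as they close: fully open they stand 13 mm farther back than shut.
Start: joints at [-1.354, 0.359, 1.51, -0, 1.272, -0.115], TCP at [0.195, -0.567, 0.256] pointing down, gripper open.
Joint ranges: [-2.97, 2.97], [-1.01, 2.36], [0.21, 2.38], [-0.96, 4.11], [0.2, 2.71], [-2.98, 2.98]. Speed limits (rad/s): [2.39, 2.39, 3.14, 3.14, 3.14, 3.14].

### API

Orientations are given as a 3x3 rotation matrix whose columns are the frame's x, y, z axes.
In Python, from cell import get_state, viewer, arm gives the robot as it stands. The module is installed in compiled form; this text tells all that it offers.
- The arm moves only by the tool move_arm, never from a script. Its arguments are lists of equal length, an entry for each row: "linear": the shift along the world's x, y, z in cm, a list of three; "rotation": the turn, a rotation vector about the world's x, y, z in rad, a list of three; "gripper": the opening, from 0 (shut) to 1 (fully open). A call has 1 to 20 rows; each row shifts and turns the commanded pose from where the row before left it; what a row does not reach is not made up. A row lasts 1/12 s, in which the tool goes at most 41.7 mm and 7.16 degrees, less where a joint would pass 70% of its speed; a pose out of reach is approached as far as the arm can. A call is refused whole if a number of a shift passes 4.17 or a number of a turn 0.125, either way. A call with a gripper value outside its range is refused whole. The fingers move at their own pace and stop on an object; "grip_force" is the grip in N (left out, the last holds). Time passes only in rows, so rows that do not move let the fingers close. It gives the time, the measured TCP pose, the force and the opening at its end, in the units of the state.
- get_state(): the state, without advancing time (a new reading comes with each control period).
- viewer.snapshot(name): name is "side" or "top"; returns (picture, depth): 480x640x3 uint8, red, green, blue; 480x640 float32, m along the optical axis (not along the pixel's ray), 0 where there is no reading.
- viewer.camera_info(name): a dict with "mtx" (3x3 intrinsics, pixels), "k1" (the pictures are not rectified: a ray, as slopes to the right and down, at radius r is drawn at 1 + k1 r^2 times it, then the intrinsics apply), "extrinsics" (4x4, takes a point from camera to world coordinates). Camera axes: x right, y up, looking along -z (the intrinsics and any distortion apply to the point x, -y, -z); pixel columns grow to the right and rows downward; lengths in m; the calibration is good to about 2 mm. A picture is of the moment at which its call begins. camera_info takes no time and is no camera call.
- arm.job_done(): hands the job in, once; it reports no verdict.
The state is a dict: "t": time; "joint_positions": joint angles; "joint_velocities": joint speeds; "effort": joint torques, N m; "position": TCP position; "eef_rot": TCP orientation; "wrist_force": force on the tool from outside, world axes, zero at the start; "ft_torque": the same for the moment, N m; "opening": finger opening in m.
Only numpy, scipy, OpenCV 4.12 (cv2) and the standard library are available. Lean on these libraries where they do the work, as an engineer would, in place of code of your own. Each camera call takes 0.05 s, during which the arm holds its last target.

### The job

Wind the inspection stand's spring lamp timer clockwise right up to its stop, in as many part turns as you need, then lift the blue filter plate out of the rack by its clear part, keeping the fingers off the frosted label end (the end with the small notched corner). Turn it label up to the camera: label centred about 13 cm in front of the lens and square to it, notched edge uppermost and level, and finish while still holding it there. Leave the other plates and everything else on the table as they are.

Things in the scene. Friction and masses are not known exactly. Their poses are not given: they have to be found in the camera images.
- stand: inspection stand, fixed, a grey steel base 200 x 300 x 16 mm. Origin: centre of its underside; x away from its front, y to its left (seen from the front), z up. On its left half a white control housing (x -90 to 60, y 40 to 145, top at z 60 mm) carries the timer knob at (-30, 92); a gooseneck rises at (85, -100) and bends forward at z 370 to the camera
- timer (a joint): spring-wound lamp timer knob, round, fluted, grey with a white pointer line, 38 mm in diameter, its top 31 mm above the housing, axis vertical. Value in rad: 0 run down, growing as it is turned clockwise seen from above, 3.6 at the stop (red tick). The spring resists with 0.08 to 0.13 N m; its clockwork holds it where it is left. It may start partly wound, 0 to 0.6
- timer_grip (a point): on the knob's axis, 22 mm above the housing's top and 9 mm below the knob's top; the knob can be gripped at any yaw
- camera: camera head, fixed on the gooseneck, white, 62 mm wide and 75 mm long with a light ring round the lens. Origin: centre of the front glass, 300 mm above the table. z: the optical axis, out of the lens, 38 degrees below level and towards the stand's front; x: up in the picture (52 degrees above level, towards the stand's front); y: level, the stand's y
- rack: grey slotted rack, fixed, 136 x 150 x 22 mm, with three slots along its x, 16 mm deep and 50 mm apart along y, each holding one plate upright (10 mm wide, 113 mm long). Origin: centre of its underside, z up
- blue_plate: the wanted plate: blue clear acrylic, 110 x 8 x 64 mm, 62 g, standing on a long edge in any one of the three slots, its lowest 16 mm in the slot. Origin: centre of the lower edge; x along its length towards the frosted end, y out of the label face, z up to the notched edge. Clear from x -55 to +19
- label_end: the blue plate's frosted whitish end, x +19 to +55 in the plate's frame, part of it. Its upper corner (x 43 to 55, z 52 to 64 mm) is cut away by the 12 mm notch; a paper label with a blue bar is stuck on its +y face only. Same origin and axes as the plate. Seen from the label face with the notch up, the notch is at the left. Not to be touched by the fingers
- label (a point): centre of the label face of the frosted end: (37, 4, 32) mm in the plate's frame
- clear_grip (a point): a good place to pinch the blue plate across its 8 mm: in the clear part, (-20, 0, 52) mm in the plate's frame, 12 mm below the upper edge
- amber_plate: amber plate of the same shape in another slot, the other way round; leave it. Same axes
- green_plate: green plate of the same shape in another slot; leave it. Same axes
- ring_model: ring of six blue hubs and yellow beams, 122 mm across, 14 mm high; leave it. Origin under its centre
- beam: loose yellow beam with a blue hub, 116 mm long along x, 14 mm high; leave it. Origin under the beam's middle
- parts_dish: blue dish of small parts, 125 x 95 x 35 mm; leave it. Origin under its centre
- mouse: white computer mouse on a black mat, 98 x 56 x 33 mm; leave it. Origin under its centre
- marker: white marker pen with a green cap lying along its x, 124 mm long, 15 mm thick; leave it. Origin under its middle
Things that resemble listed ones, but are neither listed nor needed, are in the scene too. Of the things like the blue_plate, leave any that is pink or red; of the rest the larger one is meant.

How it is judged:
By the outcome, as a careful person would: the job done as asked, in the order asked, and still so for the second after the job is handed in, while the arm keeps its last pose, push and grip.
It also fails if it takes over 61 s, if anything falls off the work surface, if the arm or the gripper's body presses on something with over 40 N, if the wrist force passes 120 N, or if a joint passes its speed limit or range.

## Working session

There is one attempt and no reset: what is moved stays moved. The work goes in short steps, Python scripts to look and compute and a tool call to move; the robot and the scene stay as the last step left them, time stands still between calls to the robot, and variables do not carry over. Pictures are saved under pics/ and viewed, and the job is handed in when it is done.

Besides the shell and the picture viewer there is one more tool, called after ">>>" as a command line: name --argument value ..., lists and objects as JSON in quotes. move_arm: Moves the arm, as the interface text tells. Its arguments: {"type":"object","properties":{"linear":{"type":"array","items":{"type":"array","items":{"type":"number"}}},"rotation":{"type":"array","items":{"type":"array","items":{"type":"number"}}},"gripper":{"type":"array","items":{"type":"number"}},"grip_force":{"type":"number"}},"required":["linear","rotation","gripper"]}

```bash
mkdir -p pics
python3 - <<'E'
from cell import get_state, viewer, arm
import cv2,numpy as np,pickle
s=get_state(); print({k:np.round(v,3).tolist() for k,v in s.items()})
d={}
for n in("top","side"):
    p,z=viewer.snapshot(n); i=viewer.camera_info(n); d[n]=(p,z,i)
    cv2.imwrite(f"pics/{n}0.png",p[:,:,::-1]); print(n,i["mtx"].tolist(),i["k1"],np.round(i["extrinsics"],4).tolist())
pickle.dump(d,open("d0.pkl","wb"))
E
```

```text
{'t': 0.0, 'joint_positions': [-1.354, 0.359, 1.511, 0.0, 1.273, -0.115], 'joint_velocities': [-0.0, -0.001, 0.0, -0.0, 0.001, -0.001], 'effort': [0.001, -52.762, -27.862, -0.0, 0.013, 0.0], 'position': [0.195, -0.567, 0.255], 'eef_rot': [[0.326, -0.945, -0.0], [-0.945, -0.326, 0.002], [-0.002, -0.0, -1.0]], 'wrist_force': [-0.229, 1.408, -0.334], 'ft_torque': [0.014, -0.034, -0.021], 'opening': 0.086}
top [[504.7295500515626, 0.0, 315.6644474777467], [0.0, 504.7295500515626, 238.13464026941926], [0.0, 0.0, 1.0]] -0.12788680246654727 [[0.0074, 0.9927, -0.1208, 0.4171], [-1.0, 0.0074, -0.0005, -0.0538], [0.0004, 0.1208, 0.9927, 1.6562], [0.0, 0.0, 0.0, 1.0]]
side [[496.98779964168375, 0.0, 317.10530636856174], [0.0, 496.98779964168375, 243.38860588245893], [0.0, 0.0, 1.0]] 0.04024016173792184 [[-0.9121, 0.1975, -0.3592, 0.0799], [-0.4097, -0.466, 0.7842, 1.012], [-0.0126, 0.8624, 0.506, 0.9009], [0.0, 0.0, 0.0, 1.0]]
```

View pics/top0.png

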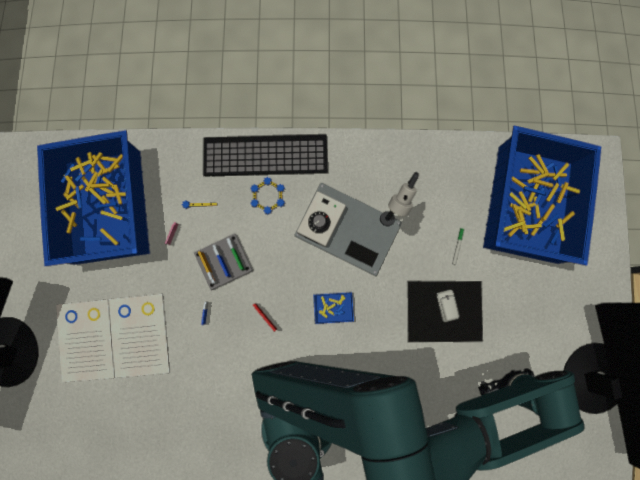

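View pics/side0.png

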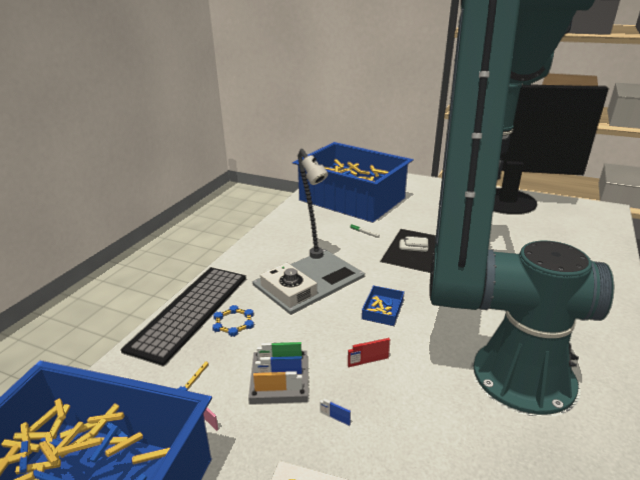

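Candidates for the blue plate (top view): the plate in the rack's middle slot (222,262), a small blue plate lying down (206,313), a red one (265,316) and a pink one (174,233). I choose the rack's blue one and check it in a crop.

Run:
```python
import cv2,pickle,numpy as np
d=pickle.load(open("d0.pkl","rb"))
def crop(n,x,y,w,h,f): return cv2.resize(d[n][0][y:y+h,x:x+w,::-1],None,fx=f,fy=f,interpolation=cv2.INTER_CUBIC)
cv2.imwrite("pics/c1.png",crop("top",185,225,75,70,8))
cv2.imwrite("pics/c2.png",crop("side",240,330,90,75,8))
cv2.imwrite("pics/c3.png",crop("top",285,165,150,115,5))
cv2.imwrite("pics/c4.png",crop("side",240,140,140,170,3.5))
```

```text
(no output)
```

View pics/c1.png

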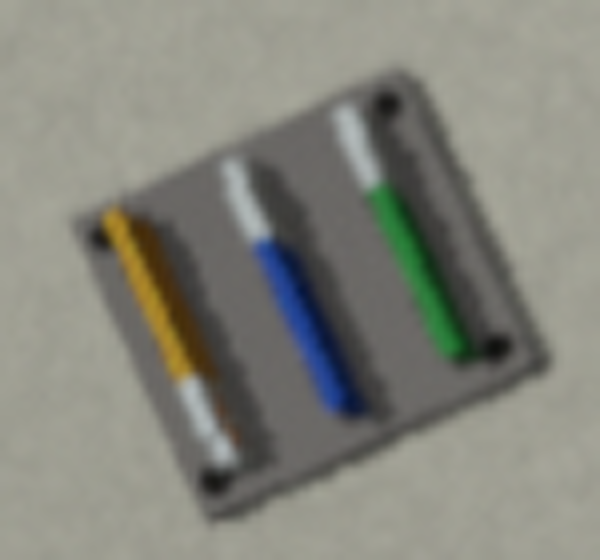

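View pics/c2.png

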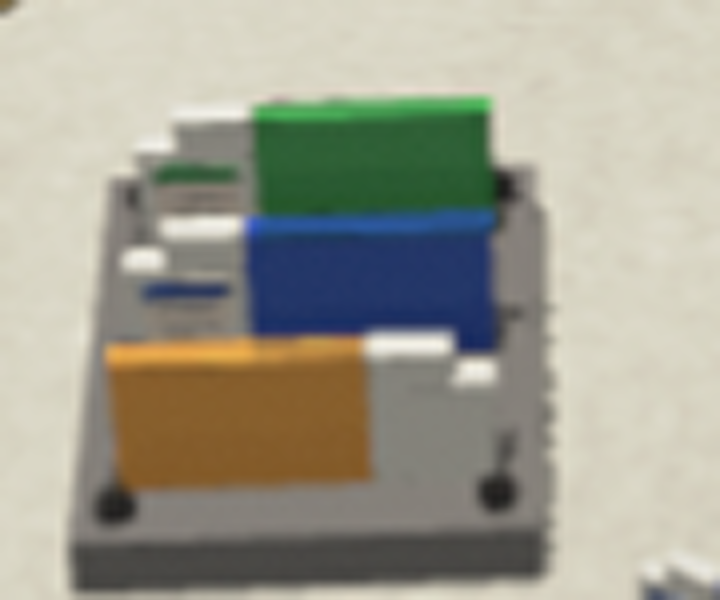

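View pics/c3.png

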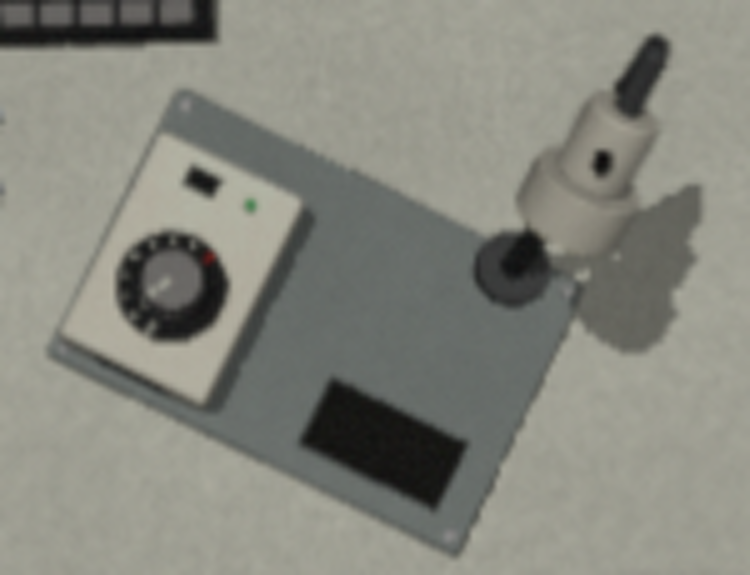

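View pics/c4.png

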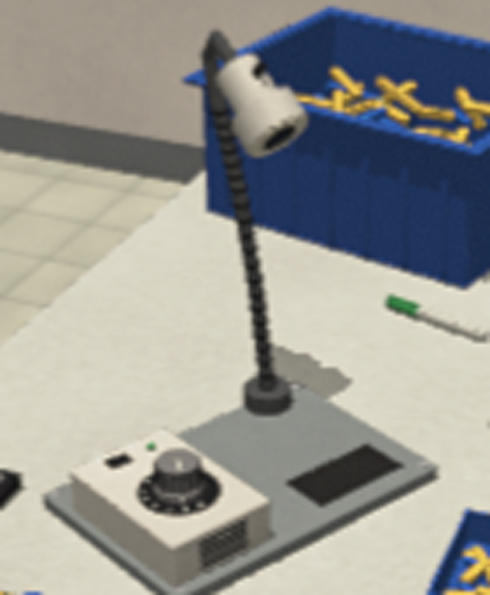

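The crops confirm it: the middle plate is blue, with a frosted notched end up in the top view and the label facing the side camera. I'll fit the poses from corner pixels.

```bash
cat > h.py <<'E'
import numpy as np,pickle,cv2
from scipy.optimize import least_squares
d=pickle.load(open("d0.pkl","rb"))
def proj(n,P,info=None):
    i=info or d[n][2]; T=np.linalg.inv(i["extrinsics"]); P=np.atleast_2d(P)
    c=P@T[:3,:3].T+T[:3,3]; x=c[:,0]/-c[:,2]; y=-c[:,1]/-c[:,2]
    r2=x*x+y*y; f=1+i["k1"]*r2; M=i["mtx"]
    return np.c_[M[0,0]*x*f+M[0,2],M[1,1]*y*f+M[1,2]]
def ray(n,uv):
    i=d[n][2];M=i["mtx"]; uv=np.atleast_2d(np.float64(uv))
    a=(uv-[M[0,2],M[1,2]])/[M[0,0],M[1,1]]; s=a.copy()
    for _ in range(20): s=a/(1+i["k1"]*(s**2).sum(1,keepdims=True))
    return np.c_[s[:,0],-s[:,1],-np.ones(len(s))]
def unproj(n,uv,z):   # depth z along axis
    E=d[n][2]["extrinsics"]; return (ray(n,uv)*np.reshape(z,(-1,1)))@E[:3,:3].T+E[:3,3]
def atz(n,uv,h):
    E=d[n][2]["extrinsics"]; r=ray(n,uv)@E[:3,:3].T; o=E[:3,3]
    return o+r*((h-o[2])/r[:,2])[:,None]
def cloud(n):
    p,z,i=d[n]; v,u=np.mgrid[:480,:640]; 
    return unproj(n,np.c_[u.ravel(),v.ravel()],z.ravel()).reshape(480,640,3)
def pose(p,P):
    c,s=np.cos(p[2]),np.sin(p[2]); P=np.float64(P); q=P.copy()
    q[:,0]=c*P[:,0]-s*P[:,1]+p[0]; q[:,1]=s*P[:,0]+c*P[:,1]+p[1]; return q
def uncrop(uv,o,f): return (np.float64(uv)+.5)/f-.5+o
E
cat > fit.py <<'E'
from h import *
ST=np.array([[.1,.15,.016],[-.1,.15,.016],[-.1,-.15,.016]])
HT=np.array([[.06,.145,.06],[.06,.04,.06],[-.09,.04,.06],[-.09,.145,.06]])
KN=np.array([[-.03,.092,.091]])
obj=np.r_[ST,HT,KN]
top=uncrop([[182,90],[48,352],[460,555],[163,132],[305,203],[208,406],[58,335],[172,278]],(285,165),5)
# side: front-right corner, back..., housing
so=np.array([[-.1,-.15,.016],[.06,.145,.06],[.06,.04,.06],[-.09,.04,.06],[-.09,.145,.06],[-.03,.092,.091]])
side=uncrop([[437,470],[70,480],[170,430],[268,497],[176,545],[178,458]],(240,140),3.5)
f=lambda p:np.r_[(proj("top",pose(p,obj))-top).ravel(),(proj("side",pose(p,so))-side).ravel()]
ft=lambda p:(proj("top",pose(p,obj))-top).ravel()
for g,nm in((f,"both"),(ft,"top")):
    r=least_squares(g,[.6,-.05,-.47],loss="soft_l1"); print(nm,r.x,np.degrees(r.x[2])); print(np.round(g(r.x).reshape(-1,2),1).tolist())
print("knob",pose(r.x,KN))
for n,c in(("top",cloud("top")),("side",cloud("side"))):
    if n=="top": m=c[205:232,300:345].reshape(-1,3)
    else: m=c[255:305,255:320].reshape(-1,3)
    h=np.histogram(m[:,2],bins=np.arange(0,.12,.004)); print(n,h[0].tolist())
E
python3 fit.py
```

```text
both [ 0.64845504 -0.16074891 -0.45078296] -25.827961087643956
[[-0.0, -0.3], [-0.2, 0.8], [0.0, 0.7], [-0.2, -0.3], [0.7, -0.4], [-0.4, 0.7], [0.1, 0.4], [0.5, 0.9], [0.3, -1.6], [-0.9, -3.1], [-1.8, -1.1], [0.8, 0.4], [-1.3, 0.6], [-0.3, 0.7]]
top [ 0.64962073 -0.16053606 -0.44984818] -25.774402148497856
[[-0.1, -0.6], [-0.2, 0.5], [-0.0, 0.3], [-0.3, -0.7], [0.6, -0.7], [-0.4, 0.3], [0.0, 0.1], [0.5, 0.5]]
knob [[ 0.66260959 -0.06464399  0.091     ]]
top [27, 19, 28, 51, 45, 17, 9, 1, 1, 0, 0, 1, 11, 99, 281, 303, 116, 22, 6, 5, 7, 28, 41, 41, 8, 0, 0, 0, 0]
side [424, 63, 63, 334, 338, 71, 70, 68, 58, 56, 61, 72, 59, 75, 350, 429, 52, 20, 17, 15, 15, 20, 54, 30, 0, 0, 0, 0, 0]
```

```bash
cat > fit2.py <<'E'
from h import *
# rack: image corners top0 via c1 crop (8x, off 185,225): rack top z=.022 ; unknown orientation of x: along plates
# rack x along plate x(+ up-left), y left
R=np.array([[.068,.075,.022],[.068,-.075,.022],[-.068,-.075,.022],[-.068,.075,.022]])
rt=uncrop([[82,218],[402,72],[545,368],[213,512]],(185,225),8)
# side c2 (8x, off 240,330): rack corners: front-left(amber side, +x end?) 
f=lambda p:(proj("top",pose(p,R))-rt).ravel()
r=least_squares(f,[.5,.25,.4]); print("rack",r.x,np.degrees(r.x[2]),np.round(f(r.x),1))
# blue plate: top edge line z: label end outer end at z .058 or top; use pts: clear end top (x-.055,z .070), boundary x=.019,z=.070; base z = .006
B=np.array([[-.055,0,.070],[.019,0,.070],[.055,0,.058]])
bt=uncrop([[343,408],[264,240],[233,163]],(185,225),8)
bs=uncrop([[494,215],[247,222]],(240,330),8)
bso=np.array([[-.055,0,.070],[.019,0,.070]])
g=lambda p:(proj("top",pose(p,B))-bt).ravel()
q=least_squares(g,r.x); print("blue top",q.x,np.degrees(q.x[2]),np.round(g(q.x),1))
g2=lambda p:np.r_[(proj("top",pose(p,B))-bt).ravel(),(proj("side",pose(p,bso))-bs).ravel()]
q2=least_squares(g2,r.x); print("blue both",q2.x,np.degrees(q2.x[2]),np.round(g2(q2.x),1))
# camera head
st=np.array([0.6493,-.1606,-.450])
c,s=np.cos(st[2]),np.sin(st[2]); inv=lambda P:np.c_[(P[:,:2]-st[:2])@np.array([[c,-s],[s,c]]),P[:,2]]
for n,(u0,v0,u1,v1) in(("top",(380,165,425,225)),("side",(295,140,335,190))):
    C=cloud(n)[v0:v1,u0:u1]; p=d[n][0][v0:v1,u0:u1]; m=(C[...,2]>.26)&(C[...,2]<.45)
    L=inv(C[m]); v,u=np.nonzero(m)
    print(n,m.sum(),L.min(0).round(3),L.max(0).round(3),"median y",np.median(L[:,1]).round(3))
    np.save(f"head_{n}.npy",np.c_[L,u+u0,v+v0,p[m]])
import cv2
for n in("top","side"):
    im=d[n][0][:,:,::-1].copy()
    im=cv2.resize(im,None,fx=3,fy=3,interpolation=cv2.INTER_CUBIC)
    def poly(pp,P,col):
        k=((proj(n,pose(pp,np.array(P)))+.5)*3-.5); cv2.polylines(im,[np.int32(k*16)],True,col,1,cv2.LINE_AA,4)
    poly(st,[[.1,.15,.016],[-.1,.15,.016],[-.1,-.15,.016],[.1,-.15,.016]],(0,0,255))
    poly(st,[[.06,.145,.06],[.06,.04,.06],[-.09,.04,.06],[-.09,.145,.06]],(255,0,255))
    a=np.linspace(0,6.28,30); poly(st,np.c_[-.03+.019*np.cos(a),.092+.019*np.sin(a),0*a+.091],(0,255,255))
    poly(r.x,R,(0,0,255))
    for y in(-.004,.004): poly(q.x,[[-.055,y,.006+.064],[.043,y,.07],[.043,y,.058],[.055,y,.058],[.055,y,.022],[-.055,y,.022]],(0,255,255))
    x,y,w,h=(180,165,255,130) if n=="top" else (220,240,150,170)
    o=im[y*3:(y+h)*3,x*3:(x+w)*3]; cv2.imwrite(f"pics/ov_{n}.png",o)
E
python3 fit2.py
```

```text
rack [0.53852057 0.24737677 0.44348933] 25.410066997942295 [-0.6  0.   1.  -0.9  0.  -0.3 -0.4  1.1]
blue top [0.53824544 0.24874265 0.46480458] 26.63134052745023 [ 0.   0.   0.   0.  -0.1 -0.1]
blue both [0.53691999 0.24803404 0.45963581] 26.335191877322597 [ 0.1  0.5  0.3  0.4  0.2  0.3 -0.4 -0.1 -0.7  0.1]
top 691 [ 0.045 -0.13   0.3  ] [ 0.165 -0.068  0.377] median y -0.097
side 658 [ 0.039 -0.129  0.26 ] [ 0.158 -0.067  0.375] median y -0.094
```

```bash
ls -la pics | head -20
```

```text
total 2512
drwxr-xr-x 2 agent agent   4096 Dec  7 06:46 .
drwxr-xr-x 3 agent agent   4096 Dec  7 06:46 ..
-rw-r--r-- 1 agent agent 240921 Dec  7 06:44 c1.png
-rw-r--r-- 1 agent agent 268935 Dec  7 06:44 c2.png
-rw-r--r-- 1 agent agent 336840 Dec  7 06:44 c3.png
-rw-r--r-- 1 agent agent 290049 Dec  7 06:44 c4.png
-rw-r--r-- 1 agent agent 252163 Dec  7 06:46 ov_side.png
-rw-r--r-- 1 agent agent 316260 Dec  7 06:46 ov_top.png
-rw-r--r-- 1 agent agent 406182 Dec  7 06:44 side0.png
-rw-r--r-- 1 agent agent 434842 Dec  7 06:44 top0.png
```

View pics/ov_top.png

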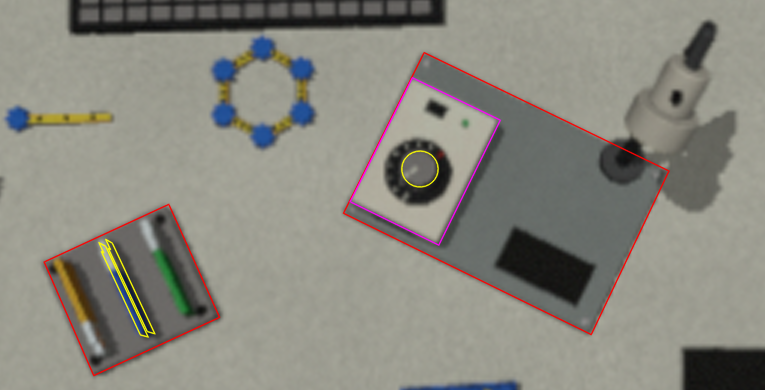

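View pics/ov_side.png

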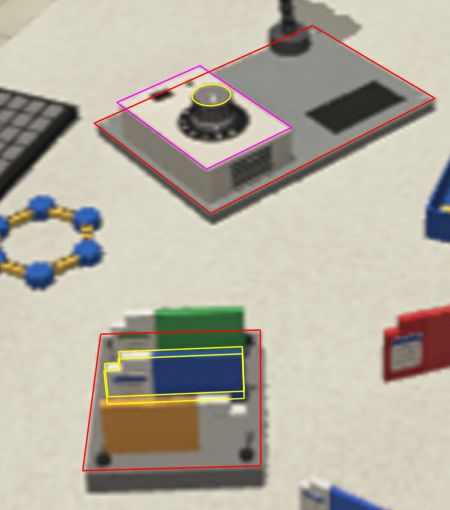

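Run:
```python
import numpy as np
zc=np.array([-np.cos(np.radians(38)),0,-np.sin(np.radians(38))]); xc=np.array([-np.cos(np.radians(52)),0,np.sin(np.radians(52))])
for n in("top","side"):
    H=np.load(f"head_{n}.npy"); L=H[:,:3]; col=H[:,5:]
    m=(col.mean(1)>110); 
    a=L@zc; b=L@xc
    print(n,m.sum())
    # bright body
    A=a[m];B=b[m];Y=L[m,1]
    print("a pct",np.percentile(A,[0,2,10,50,90,98,100]).round(4))
    # slices: max b near center y
    for lo in np.arange(-.31,-.20,.01):
        k=m&(a>lo)&(a<lo+.01)
        if k.sum()>4: print(round(lo,3),k.sum(),"b max",np.percentile(b[k],[5,50,95]).round(3),"y",np.percentile(L[k,1],[3,97]).round(3))
```

```text
top 471
a pct [-0.344  -0.3116 -0.309  -0.2661 -0.2431 -0.2364 -0.2334]
-0.31 66 b max [0.196 0.214 0.22 ] y [-0.116 -0.081]
-0.3 44 b max [0.205 0.215 0.219] y [-0.12  -0.082]
-0.29 34 b max [0.208 0.215 0.221] y [-0.117 -0.079]
-0.28 38 b max [0.204 0.217 0.22 ] y [-0.111 -0.081]
-0.27 111 b max [0.194 0.218 0.23 ] y [-0.126 -0.071]
-0.26 58 b max [0.217 0.226 0.231] y [-0.118 -0.074]
-0.25 61 b max [0.219 0.226 0.232] y [-0.117 -0.073]
-0.24 31 b max [0.207 0.224 0.229] y [-0.114 -0.07 ]
side 347
a pct [-0.3411 -0.3118 -0.2992 -0.2601 -0.2364 -0.2321 -0.2296]
-0.31 22 b max [0.201 0.216 0.221] y [-0.108 -0.081]
-0.3 35 b max [0.199 0.215 0.226] y [-0.103 -0.079]
-0.29 36 b max [0.201 0.214 0.223] y [-0.108 -0.078]
-0.28 44 b max [0.199 0.215 0.223] y [-0.111 -0.078]
-0.27 28 b max [0.202 0.219 0.232] y [-0.113 -0.07 ]
-0.26 58 b max [0.199 0.225 0.232] y [-0.118 -0.07 ]
-0.25 59 b max [0.202 0.226 0.233] y [-0.114 -0.069]
-0.24 55 b max [0.201 0.224 0.231] y [-0.114 -0.07 ]
```

>>> move_arm --linear '[[1.82,3.69,-0.25],[1.82,3.69,-0.25],[1.82,3.69,-0.25],[1.82,3.69,-0.25],[1.82,3.69,-0.25],[1.82,3.69,-0.25],[1.82,3.69,-0.25],[1.82,3.69,-0.25],[1.82,3.69,-0.25],[1.82,3.69,-0.25],[1.82,3.69,-0.25],[1.82,3.69,-0.25],[1.82,3.69,-0.25],[1.82,3.69,-0.25],[3.5,-0.25,-1.1],[3.5,-0.25,-1.1],[3.5,-0.25,-1.1],[3.5,-0.25,-1.1],[3.5,-0.25,-1.1],[3.5,-0.25,-1.1]]' --rotation '[[0,0,0.12],[0,0,0.12],[0,0,0.12],[0,0,0.12],[0,0,0.12],[0,0,0.12],[0,0,0.12],[0,0,0.12],[0,0,0.12],[0,0,0.12],[0,0,0.12],[0,0,0.12],[0,0,0.12],[0,0,0.12],[0,0,0.12],[0,0,0.12],[0,0,0.12],[0,0,0.12],[0,0,0.12],[0,0,0.12]]' --gripper '[0.75,0.75,0.75,0.75,0.75,0.75,0.75,0.75,0.75,0.75,0.75,0.75,0.75,0.75,0.75,0.75,0.75,0.75,0.75,0.75]'

```text
t: 1.77
position: [0.6615, -0.0654, 0.154]
eef_rot: [[0.393, 0.92, -0.001], [0.92, -0.393, 0.0], [-0.0, -0.001, -1.0]]
wrist_force: [0.2, -0.0, 0.0]
opening: 0.0642
```

```bash
cat > look.py <<'E'
import sys,cv2,numpy as np,pickle
from cell import get_state,viewer
def st():
    s=get_state(); r=s["eef_rot"]; r=np.array(r)
    print("t",round(s["t"],2),"pos",np.round(s["position"],4),"q",np.round(s["joint_positions"],3),"F",np.round(s["wrist_force"],1),"T",np.round(s["ft_torque"],2),"op",round(s["opening"],4)); print("R",r.round(4).tolist(),"yaw_x",np.degrees(np.arctan2(r[1,0],r[0,0])).round(1))
if __name__=="__main__":
    st(); tag=sys.argv[1]
    for a in sys.argv[2:]:
        n,x,y,w,h,f=a.split(","); x,y,w,h=map(int,(x,y,w,h)); f=float(f)
        p,z=viewer.snapshot(n); pickle.dump((p,z),open(f"{tag}_{n}.pkl","wb"))
        cv2.imwrite(f"pics/{tag}_{n}.png",cv2.resize(p[y:y+h,x:x+w,::-1],None,fx=f,fy=f,interpolation=cv2.INTER_CUBIC))
E
python3 look.py a side,220,140,160,160,3.7 top,250,130,200,150,4
```

```text
t 1.77 pos [ 0.6615 -0.0654  0.154 ] q [-0.202  0.546  1.466 -0.     1.13  -1.37 ] F [ 0.2 -0.   0. ] T [ 0.02 -0.07  0.02] op 0.0642
R [[0.3926, 0.9197, -0.0011], [0.9197, -0.3926, 0.0001], [-0.0004, -0.0011, -1.0]] yaw_x 66.9
```

View pics/a_side.png

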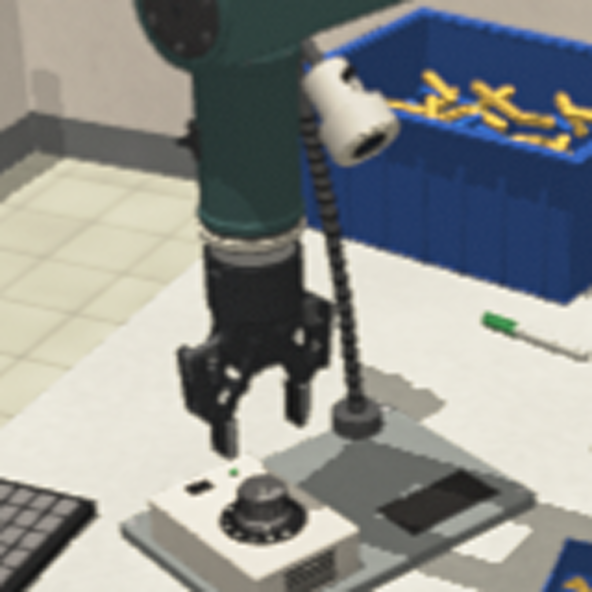

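View pics/a_top.png

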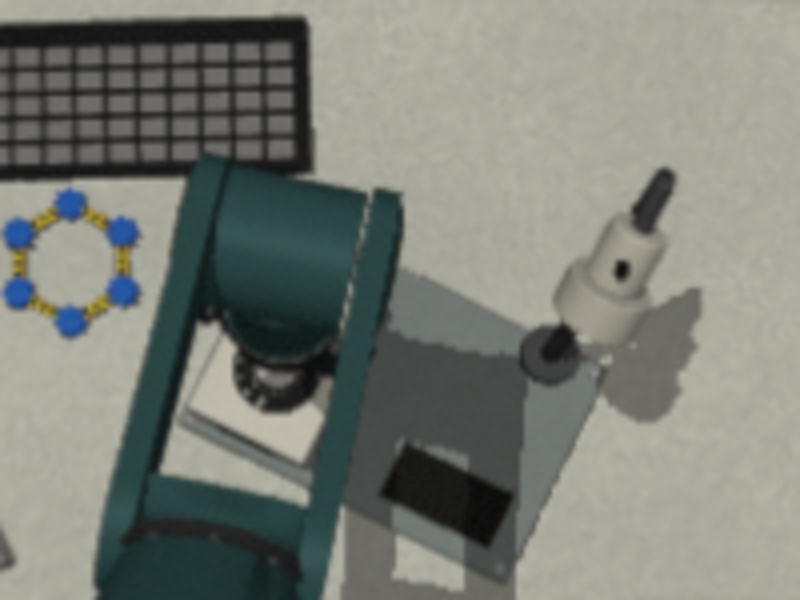

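Run:
```python
from h import *
p=np.array([.6615,-.0654,0]);x=np.array([.3926,.9197,0])
for z in(.125,.129,.133,.137):
    for s in(1,-1):
        print(z,s,((proj("side",p+[0,0,z]+s*x*(.032+.006))-[220,140]+.5)*3.7).round(0))
print(((proj("side",[[.6622,-.065,.091]])-[220,140]+.5)*3.7).round(0))
```

```text
0.125 1 [[223. 469.]]
0.125 -1 [[297. 433.]]
0.129 1 [[222. 465.]]
0.129 -1 [[297. 429.]]
0.133 1 [[222. 460.]]
0.133 -1 [[296. 425.]]
0.137 1 [[222. 456.]]
0.137 -1 [[296. 420.]]
[[261. 487.]]
```

The fingertips at (230,455) and (298,427) straddle the knob at (265,485). I'll descend and grip.

>>> move_arm --linear '[[0.05,0.05,-2],[0,0,-2],[0,0,-1.6],[0,0,-1.0],[0,0,0],[0,0,0],[0,0,0],[0,0,0],[0,0,0],[0,0,0],[0,0,0]]' --rotation '[[0,0,0],[0,0,0],[0,0,0],[0,0,0],[0,0,0],[0,0,0],[0,0,0],[0,0,0],[0,0,0],[0,0,0],[0,0,0]]' --gripper '[0.75,0.75,0.75,0.75,0.75,0.3,0.3,0.3,0.3,0.3,0.3]' --grip_force 60

```text
t: 2.78
position: [0.6617, -0.0638, 0.091]
eef_rot: [[0.399, 0.917, 0.003], [0.917, -0.399, 0.002], [0.003, 0.002, -1.0]]
wrist_force: [0.1, 5.5, -0.1]
opening: 0.0374
```

```bash
python3 look.py b side,220,180,160,120,4.5
```

```text
t 2.78 pos [ 0.6617 -0.0638  0.091 ] q [-0.201  0.617  1.517  0.003  1.006 -1.363] F [ 0.1  5.5 -0.1] T [ 0.97 -0.14  0.07] op 0.0374
R [[0.3988, 0.917, 0.0026], [0.917, -0.3988, 0.0018], [0.0026, 0.0016, -1.0]] yaw_x 66.5
```

View pics/b_side.png

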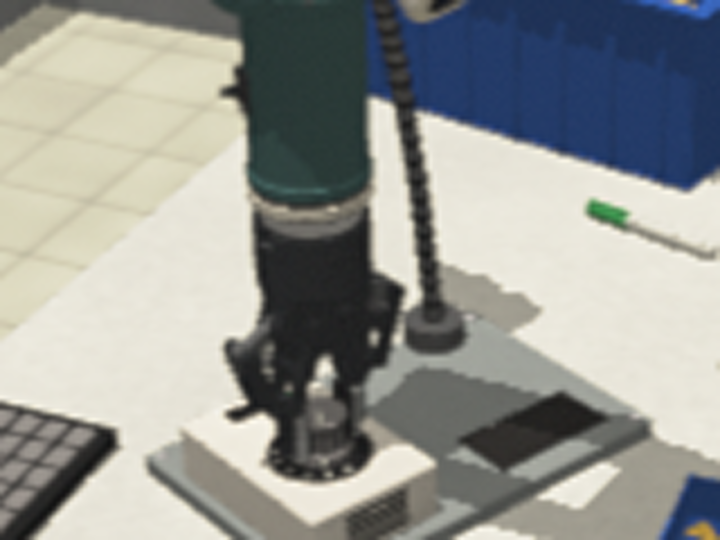

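>>> move_arm --linear '[[0,0.1,0],[0,0,0],[0,0,0],[0,0,0],[0,0,0],[0,0,0],[0,0,0],[0,0,0],[0,0,0],[0,0,0],[0,0,0],[0,0,0],[0,0,0],[0,0,0],[0,0,0],[0,0,0],[0,0,0],[0,0,0],[0,0,0],[0,0,0]]' --rotation '[[0,0,-0.06],[0,0,-0.12],[0,0,-0.12],[0,0,-0.12],[0,0,-0.12],[0,0,-0.12],[0,0,-0.12],[0,0,-0.12],[0,0,-0.12],[0,0,-0.12],[0,0,-0.12],[0,0,-0.12],[0,0,-0.12],[0,0,-0.12],[0,0,-0.12],[0,0,-0.12],[0,0,-0.12],[0,0,-0.12],[0,0,-0.12],[0,0,0]]' --gripper '[0.3,0.3,0.3,0.3,0.3,0.3,0.3,0.3,0.3,0.3,0.3,0.3,0.3,0.3,0.3,0.3,0.3,0.3,0.3,0.3]'

```text
t: 4.5
position: [0.6647, -0.0635, 0.0911]
eef_rot: [[0.484, -0.875, 0.008], [-0.875, -0.484, 0.001], [0.004, -0.008, -1.0]]
wrist_force: [8.5, 3.7, -6.8]
opening: 0.037
```

```bash
python3 look.py c side,220,180,160,120,4.5
```

```text
t 4.5 pos [ 0.6647 -0.0635  0.0911] q [-0.2    0.618  1.515  0.003  1.001  0.865] F [ 8.5  3.7 -6.8] T [ 0.6  -1.31 -0.05] op 0.037
R [[0.4836, -0.8752, 0.0085], [-0.8753, -0.4837, 0.0006], [0.0036, -0.0077, -1.0]] yaw_x -61.1
```

View pics/c_side.png

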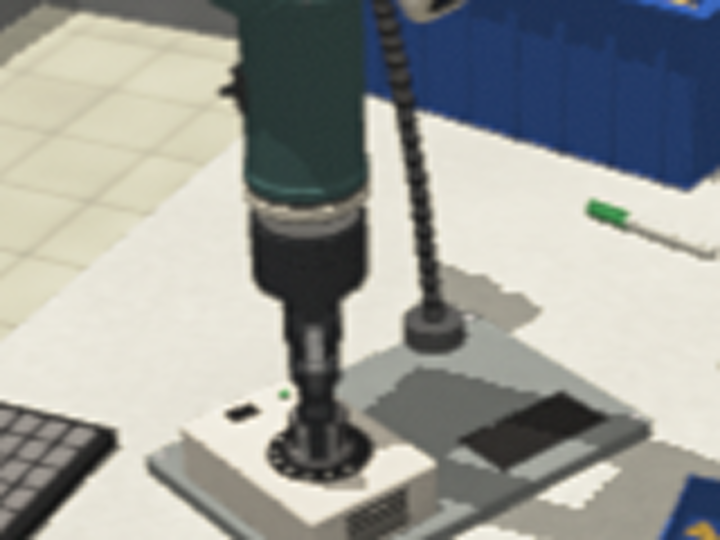

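>>> move_arm --linear '[[0.2,0,0],[0,0,0],[0,0,0],[0,0,0],[0,0,0],[0,0,0],[0,0,0]]' --rotation '[[0,0,-0.1],[0,0,-0.1],[0,0,-0.1],[0,0,-0.1],[0,0,-0.1],[0,0,-0.1],[0,0,0]]' --gripper '[0.3,0.3,0.3,0.3,0.3,0.3,0.3]'

```text
t: 5.13
position: [0.665, -0.0644, 0.091]
eef_rot: [[-0.092, -0.996, 0.005], [-0.996, 0.092, -0.001], [0.0, -0.005, -1.0]]
wrist_force: [4.2, 0.2, -2.0]
opening: 0.0372
```

```bash
python3 -c "
import look;look.st()"
```

```text
t 5.13 pos [ 0.665  -0.0644  0.091 ] q [-0.2    0.62   1.511  0.     1.006  1.462] F [ 4.2  0.2 -2. ] T [-0.08 -0.73 -0.01] op 0.0372
R [[-0.0917, -0.9958, 0.0053], [-0.9958, 0.0917, -0.0007], [0.0002, -0.0053, -1.0]] yaw_x -95.3
```

>>> move_arm --linear '[[0.1,0,0],[0,0,0],[0,0,0],[0,0,0]]' --rotation '[[0,0,-0.08],[0,0,-0.08],[0,0,-0.08],[0,0,-0.06]]' --gripper '[0.3,0.3,0.3,0.3]'

```text
t: 5.47
position: [0.665, -0.0649, 0.0909]
eef_rot: [[-0.378, -0.926, 0.003], [-0.926, 0.378, -0.002], [0.0, -0.003, -1.0]]
wrist_force: [1.3, -1.9, 0.2]
opening: 0.037
```

```bash
python3 -c "
import look;look.st()"
```

```text
t 5.47 pos [ 0.665  -0.0649  0.0909] q [-2.000e-01  6.200e-01  1.509e+00 -1.000e-03  1.009e+00  1.759e+00] F [ 1.3 -1.9  0.2] T [-0.36 -0.14  0.52] op 0.037
R [[-0.3785, -0.9256, 0.0031], [-0.9256, 0.3785, -0.0015], [0.0002, -0.0035, -1.0]] yaw_x -112.2
```

>>> move_arm --linear '[[0,0,0],[0,0,0],[0,0,0]]' --rotation '[[0,0,-0.04],[0,0,0],[0,0,0]]' --gripper '[0.3,0.3,0.3]'

```text
t: 5.72
position: [0.665, -0.065, 0.0909]
eef_rot: [[-0.411, -0.912, 0.003], [-0.912, 0.411, -0.002], [0.0, -0.003, -1.0]]
wrist_force: [1.0, -3.3, 5.3]
opening: 0.0367
```

```bash
python3 look.py e top,285,165,110,90,7 side,250,230,80,75,8
```

```text
t 5.72 pos [ 0.665  -0.065   0.0909] q [-2.000e-01  6.210e-01  1.509e+00 -1.000e-03  1.009e+00  1.795e+00] F [ 1.  -3.3  5.3] T [-0.54 -0.19  0.69] op 0.0367
R [[-0.4112, -0.9115, 0.0031], [-0.9115, 0.4112, -0.0017], [0.0003, -0.0035, -1.0]] yaw_x -114.3
```

View pics/e_top.png

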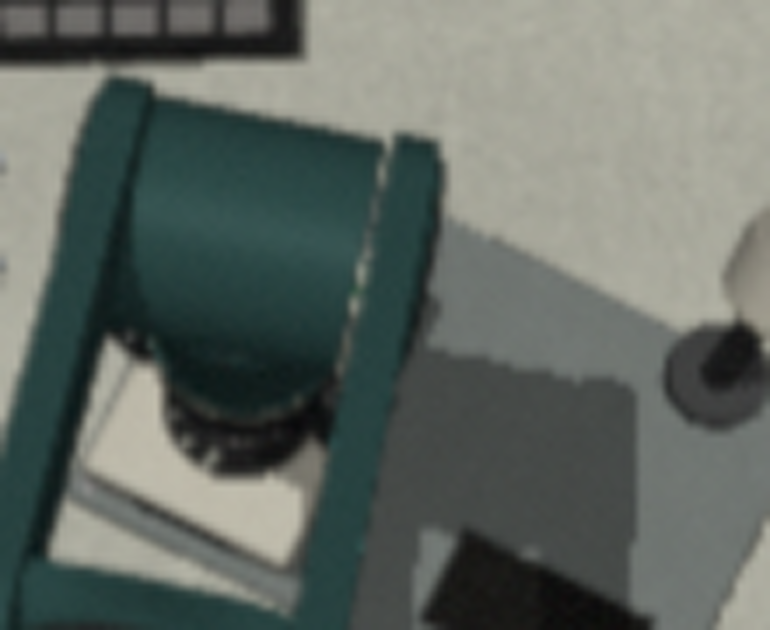

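View pics/e_side.png

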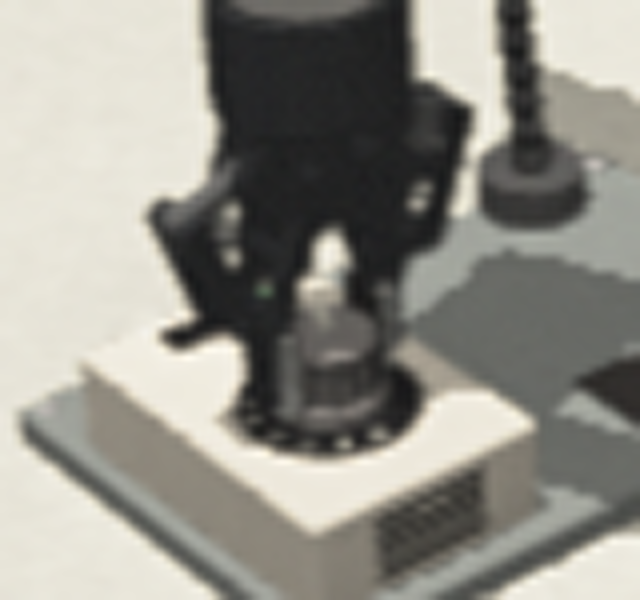

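>>> move_arm --linear '[[0,0,0],[0,0,0],[0,0,0],[0,0,2],[0,0,3],[0,0,3],[-0.9,2.0,0],[-0.9,2.0,0],[-0.9,2.0,0],[-0.9,2.0,0],[-0.9,2.0,0],[-0.9,2.0,0],[-0.9,2.0,0],[-0.9,2.0,0],[-0.9,2.0,0],[-0.9,2.0,0],[-0.9,2.0,0],[-0.9,2.0,0],[-0.9,2.0,0],[-0.9,2.0,0]]' --rotation '[[0,0,0],[0,0,0],[0,0,0],[0,0,0],[0,0,0.12],[0,0,0.12],[0,0,0.12],[0,0,0.12],[0,0,0.12],[0,0,0.12],[0,0,0.12],[0,0,0.12],[0,0,0.12],[0,0,0.12],[0,0,0.12],[0,0,0.12],[0,0,0.12],[0,0,0.12],[0,0,0.12],[0,0,0.12]]' --gripper '[0.75,0.75,0.75,0.75,0.75,0.75,0.6,0.5,0.5,0.5,0.5,0.5,0.5,0.5,0.5,0.5,0.5,0.5,0.5,0.5]'

```text
t: 7.48
position: [0.5363, 0.2168, 0.1688]
eef_rot: [[0.997, -0.073, -0.002], [-0.073, -0.997, 0.0], [-0.002, 0.0, -1.0]]
wrist_force: [0.6, 0.2, -0.9]
opening: 0.0427
```

```bash
python3 look.py f top,285,165,100,80,7 side,250,230,80,75,8
```

```text
t 7.48 pos [0.5363 0.2168 0.1688] q [2.640e-01 4.210e-01 1.654e+00 1.000e-03 1.068e+00 3.370e-01] F [ 0.6  0.2 -0.9] T [-0.07 -0.03  0.01] op 0.0427
R [[0.9973, -0.0728, -0.0019], [-0.0728, -0.9973, 0.0001], [-0.0019, 0.0001, -1.0]] yaw_x -4.2
```

View pics/f_top.png

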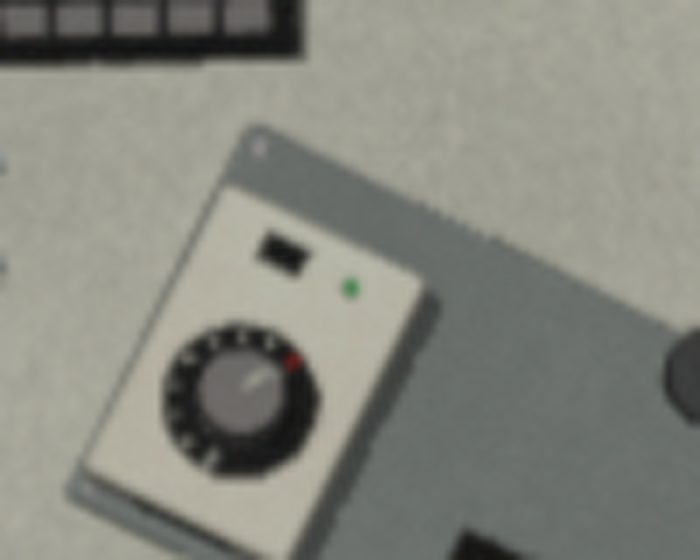

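View pics/f_side.png

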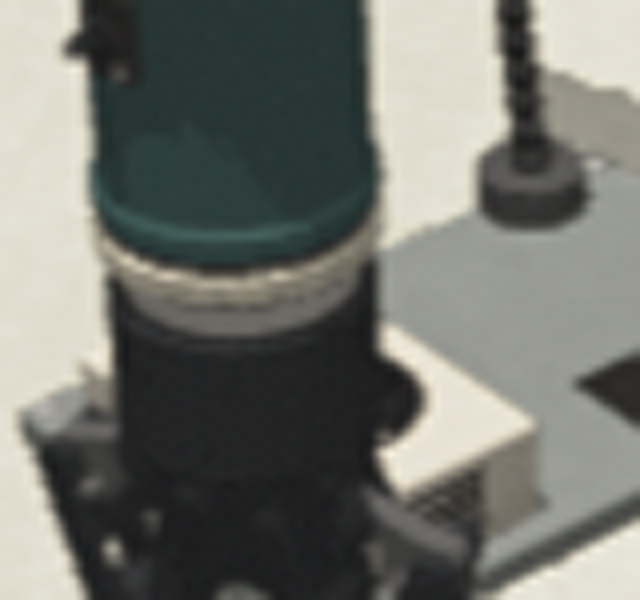

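The pointer (247,388 to 268,372) lines up with the red tick (292,361). A torque of 0.7 N m was reached, against a spring of at most 0.13, so the timer is at its stop. Now I turn over the rack.

>>> move_arm --linear '[[-0.1,0.14,-0.2],[-0.1,0.14,-0.2],[-0.1,0.14,-0.2],[-0.1,0.14,-0.2],[-0.1,0.14,-0.2],[-0.1,0.14,-0.2],[-0.1,0.14,-0.2],[-0.1,0.14,-0.2],[-0.1,0.14,-0.2],[-0.1,0.14,-0.2],[-0.1,0.14,-0.2],[-0.1,0.14,-0.2],[-0.1,0.14,-0.2],[-0.1,0.14,-0.2],[-0.1,0.14,-0.2],[-0.1,0.14,-0.2],[-0.1,0.04,-0.2],[0,0,0]]' --rotation '[[0,0,0.1235],[0,0,0.1235],[0,0,0.1235],[0,0,0.1235],[0,0,0.1235],[0,0,0.1235],[0,0,0.1235],[0,0,0.1235],[0,0,0.1235],[0,0,0.1235],[0,0,0.1235],[0,0,0.1235],[0,0,0.1235],[0,0,0.1235],[0,0,0.1235],[0,0,0.1235],[0,0,0.1235],[0,0,0]]' --gripper '[0.5,0.5,0.5,0.5,0.5,0.5,0.5,0.45,0.45,0.45,0.45,0.45,0.45,0.45,0.45,0.45,0.45,0.45]'

```text
t: 9.08
position: [0.5202, 0.238, 0.1346]
eef_rot: [[-0.437, 0.9, -0.002], [0.9, 0.437, -0.001], [0.0, -0.002, -1.0]]
wrist_force: [0.1, -1.1, 0.6]
opening: 0.0383
```

```bash
python3 look.py g side,225,300,120,110,5.4 top,170,210,110,100,6
```

```text
t 9.08 pos [0.5202 0.238  0.1346] q [ 0.308  0.456  1.7   -0.     0.988 -1.714] F [ 0.1 -1.1  0.6] T [0.03 0.03 0.  ] op 0.0383
R [[-0.4368, 0.8995, -0.0017], [0.8995, 0.4368, -0.0006], [0.0002, -0.0018, -1.0]] yaw_x 115.9
```

View pics/g_side.png

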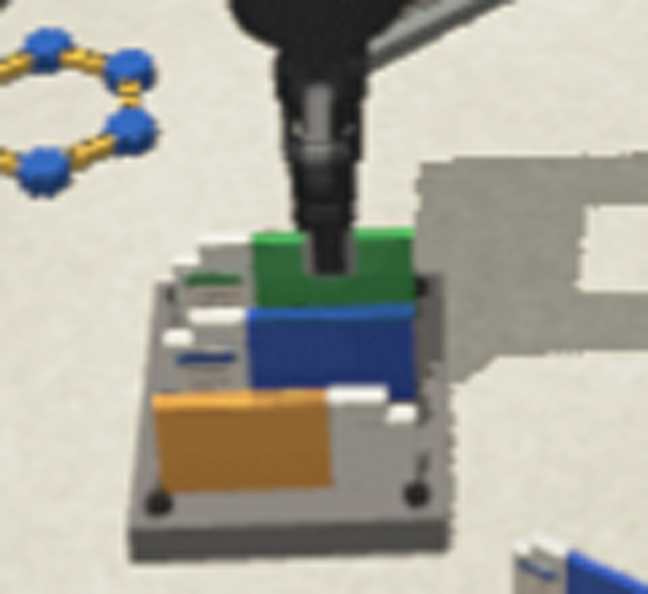

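View pics/g_top.png

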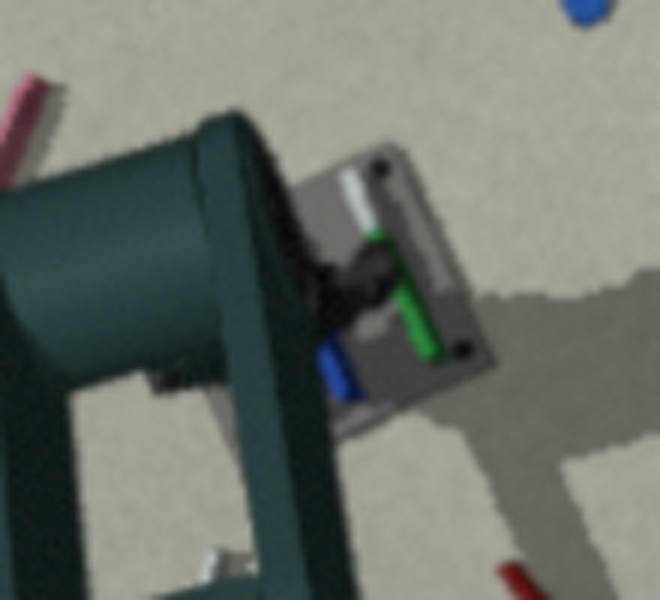

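Run:
```python
from h import *
P=np.array([.5202,.238,.1346]);x=np.array([-.4368,.8995,0])
f=lambda q:((proj("side",q)-[225,300]+.5)*5.4).round(0).tolist()
for o in(.019,.026,.033):
  for dz in(.020,.023): print(o,dz,f(P+x*o-[0,0,dz]))
p=(.5375,.2483,np.radians(25.9))
print(f(pose(p,np.array([[-.055,-.004,.07],[-.055,.004,.07],[.019,.004,.07],[-.02,.004,.07]]))))
# rel position of TCP in plate frame
R=np.array([[np.cos(p[2]),-np.sin(p[2])],[np.sin(p[2]),np.cos(p[2])]]); print((R.T@(P[:2]-[p[0],p[1]]))*1e3)
```

```text
0.019 0.02 [[326.0, 260.0]]
0.019 0.023 [[327.0, 265.0]]
0.026 0.02 [[326.0, 271.0]]
0.026 0.023 [[326.0, 277.0]]
0.033 0.02 [[326.0, 283.0]]
0.033 0.023 [[326.0, 288.0]]
[[411.0, 301.0], [411.0, 314.0], [243.0, 319.0], [332.0, 316.0]]
[-20.061408    -1.70877418]
```

>>> move_arm --linear '[[-0.07,0.15,-1.8],[0,0,-2],[0,0,-1.7],[0,0,-1.1],[0,0,-0.45],[0,0,0],[0,0,0],[0,0,0],[0,0,0],[0,0,0],[0,0,0]]' --rotation '[[0,0,0],[0,0,0],[0,0,0],[0,0,0],[0,0,0],[0,0,0],[0,0,0],[0,0,0],[0,0,0],[0,0,0],[0,0,0]]' --gripper '[0.45,0.45,0.45,0.45,0.45,0.45,0,0,0,0,0]' --grip_force 40

```text
t: 10.1
position: [0.5208, 0.2404, 0.0657]
eef_rot: [[-0.435, 0.901, 0.002], [0.901, 0.435, 0.0], [-0.0, 0.002, -1.0]]
wrist_force: [0.0, -0.8, 5.8]
opening: 0.0073
```

```bash
python3 look.py i side,225,300,120,110,5.4
```

```text
t 10.1 pos [0.5208 0.2404 0.0657] q [ 0.312  0.553  1.749 -0.     0.838 -1.708] F [ 0.  -0.8  5.8] T [-0.02 -0.01 -0.05] op 0.0073
R [[-0.4346, 0.9006, 0.0019], [0.9006, 0.4346, 0.0005], [-0.0004, 0.002, -1.0]] yaw_x 115.8
```

View pics/i_side.png

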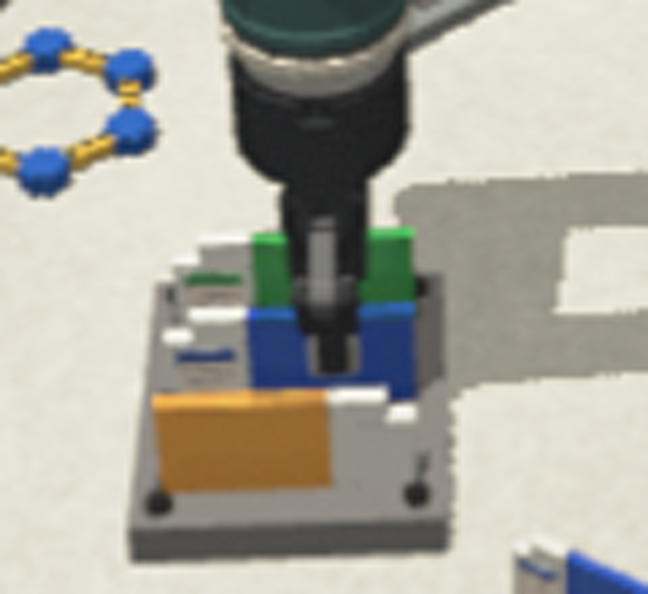

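```bash
cat > tgt.py <<'E'
import numpy as np
from scipy.spatial.transform import Rotation as Ro
st=np.array([0.6493,-.1606]);yaw=-.450
S=Ro.from_euler("z",yaw).as_matrix()
r=np.radians
zc=S@[-np.cos(r(38)),0,-np.sin(r(38))]; xc=S@[-np.cos(r(52)),0,np.sin(r(52))]; yc=S@[0,1,0]
C=S@np.array([.0605,-.1,.3])+[*st,0]
Rt=np.c_[-zc,-yc,-xc]; L=C+.13*zc
off=np.array([.004,.0565,.0277]); T=L-Rt@off
if __name__=="__main__":
    from cell import get_state
    s=get_state();R0=np.array(s["eef_rot"]);p=np.array(s["position"])
    print("C",C.round(4),"L",L.round(4),"T",T.round(4),"Rt",Rt.round(3).tolist())
    print("d cm",((T-p)*100).round(2),"rotvec",Ro.from_matrix(Rt@R0.T).as_rotvec().round(4),np.linalg.norm(Ro.from_matrix(Rt@R0.T).as_rotvec()))
    print("label now",(p+R0@off).round(4))
    # yaw first then tilt
    h=S@[1,0,0]
    Rv=np.c_[h,-yc,[0,0,-1]]; print("yaw part",Ro.from_matrix(Rv@R0.T).as_rotvec().round(4),"tilt part",Ro.from_matrix(Rt@Rv.T).as_rotvec().round(4))
E
python3 tgt.py; python3 fit2.py|head -3
```

```text
C [ 0.6603 -0.277   0.3   ] L [ 0.568  -0.2324  0.22  ] T [ 0.5744 -0.1727  0.2393] Rt [[0.71, -0.435, 0.554], [-0.343, -0.9, -0.268], [0.616, -0.0, -0.788]]
d cm [  5.36 -41.31  17.36] rotvec [ 0.6096 -0.6063 -2.3557] 2.507703565761511
label now [0.57   0.2686 0.0382]
yaw part [ 2.2000e-03  1.4000e-03 -2.4704e+00] tilt part [-0.2885 -0.5972  0.    ]
rack [0.53852057 0.24737677 0.44348933] 25.410066997942295 [-0.6  0.   1.  -0.9  0.  -0.3 -0.4  1.1]
blue top [0.53824544 0.24874265 0.46480458] 26.63134052745023 [ 0.   0.   0.   0.  -0.1 -0.1]
blue both [0.53691999 0.24803404 0.45963581] 26.335191877322597 [ 0.1  0.5  0.3  0.4  0.2  0.3 -0.4 -0.1 -0.7  0.1]
```

>>> move_arm --linear '[[0,0,0.7],[0,0,1.0],[0,0,1.3],[0,0,2],[0,0,3],[0,0,3.5],[0,0,3.5],[0,0,0]]' --rotation '[[0,0,0],[0,0,0],[0,0,0],[0,0,0],[0,0,0],[0,0,0],[0,0,0],[0,0,0]]' --gripper '[0,0,0,0,0,0,0,0]' --grip_force 50

```text
t: 10.82
position: [0.5238, 0.2415, 0.2226]
eef_rot: [[-0.435, 0.9, 0.012], [0.901, 0.435, 0.004], [-0.002, 0.012, -1.0]]
wrist_force: [0.9, 0.3, -0.7]
opening: 0.0072
```

```bash
python3 look.py j side,200,230,160,160,3.7
```

```text
t 10.82 pos [0.5238 0.2415 0.2226] q [ 0.312  0.353  1.612 -0.     1.165 -1.708] F [ 0.9  0.3 -0.7] T [-0.02 -0.04  0.01] op 0.0072
R [[-0.4348, 0.9004, 0.0116], [0.9005, 0.4348, 0.0036], [-0.0017, 0.012, -0.9999]] yaw_x 115.8
```

View pics/j_side.png

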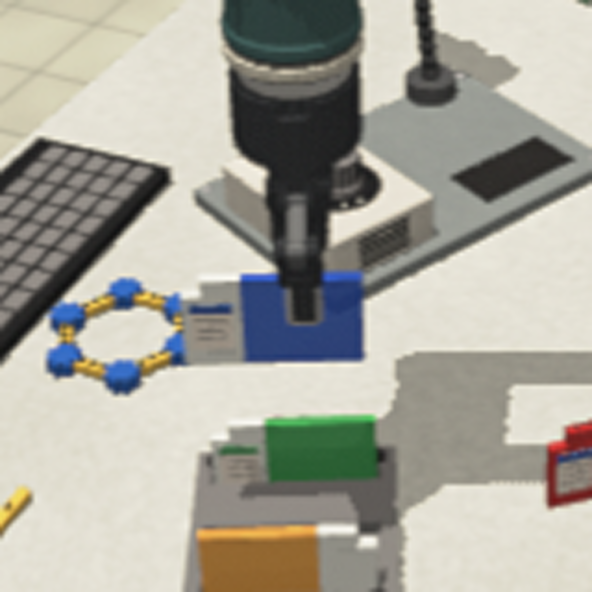

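>>> move_arm --linear '[[0,-0.5,0],[0,-1.5,0.1],[0,-2.0,0.15],[0,-2.1,0.15],[0,-2.1,0.15],[0,-2.1,0.15],[0,-2.1,0.15],[0,-2.1,0.15],[0,-2.1,0.15],[0,-2.1,0.15],[0.1,-2.1,0.15],[0.1,-2.1,0.15],[0.1,-2.1,0.15],[0.1,-2.1,0.15],[0.1,-2.1,0.15],[0.1,-2.1,0.15],[0.1,-2.1,0.15],[0,-2.1,0],[0,-2.1,0],[0,-1.5,0]]' --rotation '[[0,0,-0.1235],[0,0,-0.1235],[0,0,-0.1235],[0,0,-0.1235],[0,0,-0.1235],[0,0,-0.1235],[0,0,-0.1235],[0,0,-0.1235],[0,0,-0.1235],[0,0,-0.1235],[0,0,-0.1235],[0,0,-0.1235],[0,0,-0.1235],[0,0,-0.1235],[0,0,-0.1235],[0,0,-0.1235],[0,0,-0.1235],[0,0,-0.1235],[0,0,-0.1235],[0,0,-0.1235]]' --gripper '[0,0,0,0,0,0,0,0,0,0,0,0,0,0,0,0,0,0,0,0]'

```text
t: 12.53
position: [0.5261, -0.1522, 0.2373]
eef_rot: [[0.898, -0.441, -0.002], [-0.441, -0.898, 0.0], [-0.002, 0.001, -1.0]]
wrist_force: [0.6, 0.0, -1.0]
opening: 0.0071
```

```bash
python3 tgt.py; python3 look.py k side,220,120,160,160,3.7
```

```text
C [ 0.6603 -0.277   0.3   ] L [ 0.568  -0.2324  0.22  ] T [ 0.5744 -0.1727  0.2393] Rt [[0.71, -0.435, 0.554], [-0.343, -0.9, -0.268], [0.616, -0.0, -0.788]]
d cm [ 4.84 -2.06  0.2 ] rotvec [-0.2907 -0.5984  0.0062] 0.665290580157202
label now [ 0.5047 -0.2047  0.2096]
yaw part [-0.0004 -0.0021  0.0062] tilt part [-0.2885 -0.5972  0.    ]
t 12.53 pos [ 0.5261 -0.1522  0.2373] q [-4.070e-01  3.040e-01  1.646e+00 -1.000e-03  1.194e+00  4.900e-02] F [ 0.6  0.  -1. ] T [ 0.   -0.05 -0.03] op 0.0071
R [[0.8977, -0.4405, -0.0021], [-0.4405, -0.8977, 0.0004], [-0.002, 0.0006, -1.0]] yaw_x -26.1
```

View pics/k_side.png

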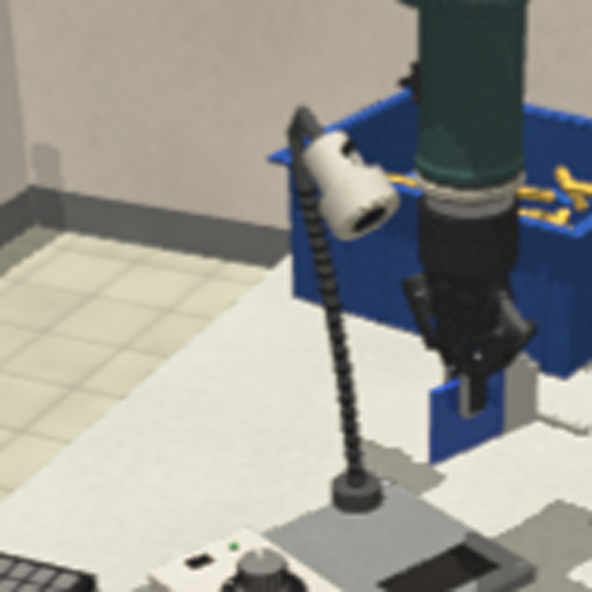

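>>> move_arm --linear '[[0.2,-0.1,0],[0.5,-0.2,0],[0.7,-0.3,0.05],[0.8,-0.35,0.05],[0.8,-0.35,0.05],[0.8,-0.35,0.05],[0.7,-0.3,0],[0.3,-0.1,0],[0,0,0],[0,0,0],[0,0,0],[0,0,0]]' --rotation '[[-0.0364,-0.0748,0.0008],[-0.0364,-0.0748,0.0008],[-0.0364,-0.0748,0.0008],[-0.0364,-0.0748,0.0008],[-0.0364,-0.0748,0.0008],[-0.0364,-0.0748,0.0008],[-0.0364,-0.0748,0.0008],[-0.0364,-0.0748,0.0008],[0,0,0],[0,0,0],[0,0,0],[0,0,0]]' --gripper '[0,0,0,0,0,0,0,0,0,0,0,0]'

```text
t: 13.58
position: [0.5759, -0.1718, 0.2409]
eef_rot: [[0.712, -0.43, 0.556], [-0.336, -0.903, -0.268], [0.617, 0.004, -0.787]]
wrist_force: [-0.6, -0.6, 0.5]
opening: 0.0073
```

```bash
python3 tgt.py; python3 look.py l side,270,120,120,120,5 top,320,130,140,120,5
```

```text
C [ 0.6603 -0.277   0.3   ] L [ 0.568  -0.2324  0.22  ] T [ 0.5744 -0.1727  0.2393] Rt [[0.71, -0.435, 0.554], [-0.343, -0.9, -0.268], [0.616, -0.0, -0.788]]
d cm [-0.15 -0.1  -0.16] rotvec [ 0.0047 -0.0002 -0.0058] 0.007450609177138703
label now [ 0.5699 -0.2316  0.2219]
yaw part [ 0.2913  0.5979 -0.007 ] tilt part [-0.2885 -0.5972  0.    ]
t 13.58 pos [ 0.5759 -0.1718  0.2409] q [-0.38   0.18   2.047 -0.173  0.255  0.215] F [-0.6 -0.6  0.5] T [0.13 0.31 0.05] op 0.0073
R [[0.7116, -0.4298, 0.5558], [-0.3358, -0.9029, -0.2683], [0.6171, 0.0043, -0.7868]] yaw_x -25.3
```

View pics/l_side.png

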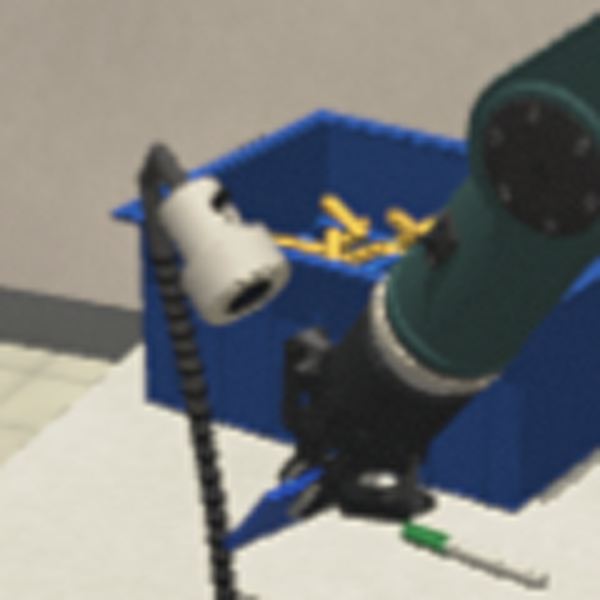

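View pics/l_top.png

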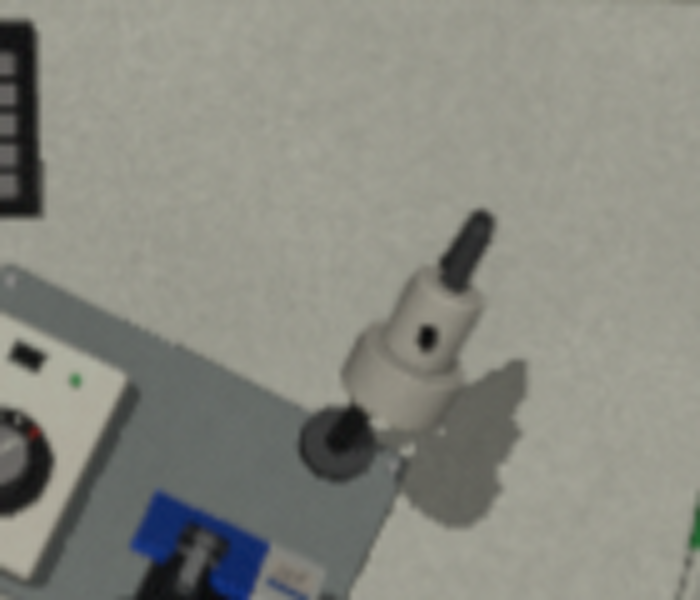

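>>> move_arm --linear '[[-0.15,-0.1,-0.16],[0,0,0],[0,0,0]]' --rotation '[[0.0047,0,-0.0058],[0,0,0],[0,0,0]]' --gripper '[0,0,0]'

```text
t: 13.93
position: [0.5735, -0.1725, 0.2386]
eef_rot: [[0.71, -0.435, 0.554], [-0.343, -0.9, -0.268], [0.615, -0.0, -0.788]]
wrist_force: [-0.2, -0.1, -0.8]
opening: 0.0071
```

```bash
cat > chk.py <<'E'
from h import *
import tgt,look,sys
from cell import get_state,viewer
tag=sys.argv[1]
s=get_state(); R=np.array(s["eef_rot"]);p=np.array(s["position"]); look.st()
print("label err mm (cam x,y,z):",((p+R@tgt.off-tgt.C)@np.c_[tgt.xc,tgt.yc,tgt.zc]*1e3).round(1),"d",((tgt.T-p)*100).round(2))
# plate frame -> world
pl=lambda P:p+(np.array(P,float)-[-.0195,0,.0597])@np.c_[R[:,1],R[:,0],-R[:,2]].T
for n,(x,y,w,h,f) in dict(top=(325,200,100,80,7),side=(285,190,80,65,9)).items():
    pic,z=viewer.snapshot(n); pickle.dump((pic,z),open(f"{tag}_{n}.pkl","wb"))
    im=cv2.resize(pic[y:y+h,x:x+w,::-1],None,fx=f,fy=f,interpolation=cv2.INTER_CUBIC); raw=im.copy()
    def poly(P,c): cv2.polylines(im,[np.int32(((proj(n,P)-[x,y]+.5)*f-.5)*16)],True,c,1,cv2.LINE_AA,4)
    poly(pl([[-.055,.004,0],[-.055,.004,.064],[.043,.004,.064],[.043,.004,.052],[.055,.004,.052],[.055,.004,0]]),(0,255,255))
    poly(pl([[.019,.004,0],[.019,.004,.064],[.019,.004,.064]]),(0,0,255))
    cv2.imwrite(f"pics/{tag}_{n}.png",im); cv2.imwrite(f"pics/{tag}_{n}_raw.png",raw)
E
python3 chk.py m
```

```text
t 13.93 pos [ 0.5735 -0.1725  0.2386] q [-0.384  0.181  2.052 -0.166  0.25   0.214] F [-0.2 -0.1 -0.8] T [0.16 0.38 0.01] op 0.0071
R [[0.7096, -0.4354, 0.5541], [-0.3432, -0.9003, -0.2679], [0.6154, -0.0001, -0.7882]] yaw_x -25.8
label err mm (cam x,y,z): [  0.   -0.2 131.2] d [ 0.09 -0.02  0.07]
```

View pics/m_top.png

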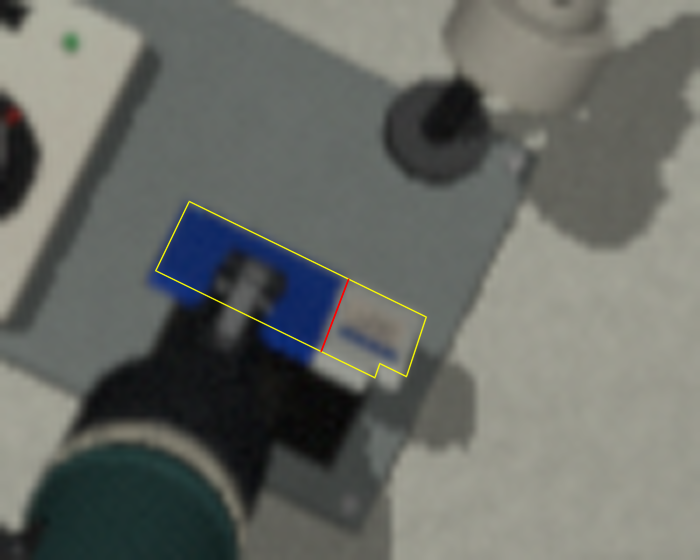

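View pics/m_side.png

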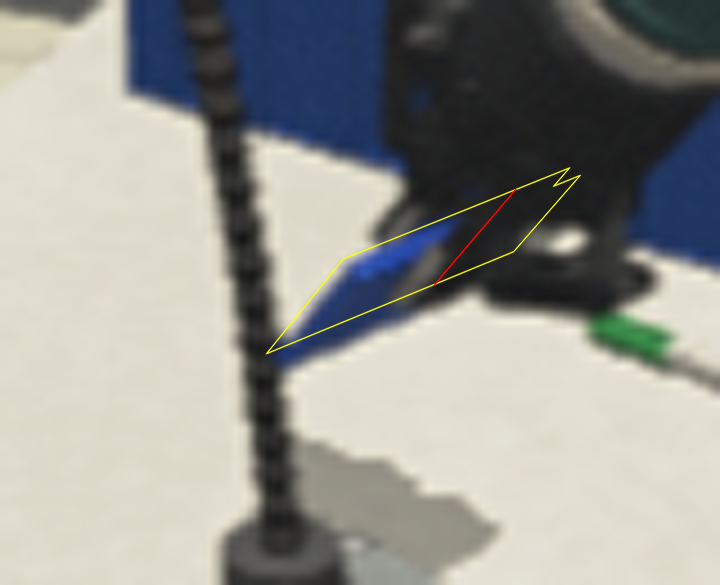

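```bash
cat > meas.py <<'E'
from h import *
import tgt,sys
tag=sys.argv[1]
F=np.c_[tgt.xc,tgt.yc,tgt.zc]
for n,(x0,y0,x1,y1) in dict(top=(325,200,425,280),side=(285,190,365,255)).items():
    pic,z=pickle.load(open(f"{tag}_{n}.pkl","rb")); d[n]=(pic,z,d[n][2])
    W=cloud(n)[y0:y1,x0:x1]; L=(W-tgt.C)@F*1e3; p=pic[y0:y1,x0:x1].astype(int)
    blue=(p[...,2]>p[...,0]+40)
    m=(abs(L[...,2]-130)<12)&(L[...,1]>-50)&(L[...,1]<110)&(abs(L[...,0])<45)
    print(n,m.sum(),(m&blue).sum())
    q=L[m&blue] 
    A=np.c_[q[:,:2],np.ones(len(q))]; w=np.ones(len(q))
    for _ in range(20):
        k=np.linalg.lstsq(A*w[:,None],q[:,2]*w,rcond=None)[0]; r=q[:,2]-A@k; w=1/np.sqrt(1+(r/1.5)**2)
    print(" plane z = %.3f x + %.3f y + %.1f  rms %.1f"%(*k,np.median(abs(r))))
    for a in(0,1): print("  blue range",a,np.percentile(q[:,a],[1,3,97,99]).round(1))
    q=L[m&(p.min(-1)>100)]
    if len(q)>10:
        print("  white",len(q),"z",np.percentile(q[:,2],[10,50,90]).round(1),"x",np.percentile(q[:,0],[2,98]).round(1),"y",np.percentile(q[:,1],[2,98]).round(1))
E
python3 meas.py m
```

```text
top 405 233
 plane z = -0.005 x + 0.004 y + 132.0  rms 1.0
  blue range 0 [-31.1 -28.5  34.   35.3]
  blue range 1 [20.8 21.7 91.3 92.5]
  white 132 z [130.3 132.3 135.5] x [-31.7  35.7] y [-15.9  17.9]
side 149 81
 plane z = -0.061 x + 0.002 y + 139.9  rms 1.7
  blue range 0 [-23.9 -17.8  38.2  39.1]
  blue range 1 [50.4 54.8 92.8 93.9]
  white 22 z [133.6 140.8 141.7] x [-31.4  28.7] y [-19.5  91.3]
```

View pics/m_top_raw.png

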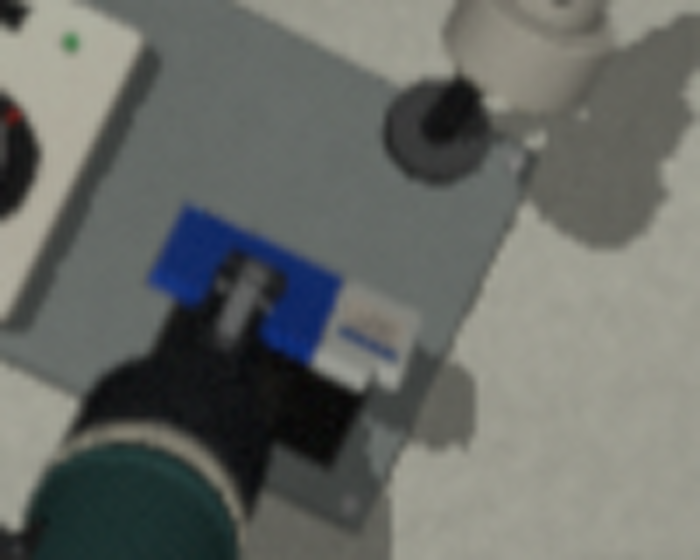

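The plate is square to the optical axis (slopes below 0.01), about 132 mm out, and centred within 2 mm. I'll make a small trim, then a final look.

>>> move_arm --linear '[[0.13,-0.06,0.02],[0,0,0],[0,0,0],[0,0,0],[0,0,0],[0,0,0]]' --rotation '[[0,0,0],[0,0,0],[0,0,0],[0,0,0],[0,0,0],[0,0,0]]' --gripper '[0,0,0,0,0,0]'

```text
t: 14.53
position: [0.5748, -0.1729, 0.2389]
eef_rot: [[0.709, -0.435, 0.554], [-0.343, -0.9, -0.268], [0.616, -0.0, -0.788]]
wrist_force: [0.9, -0.5, -1.0]
opening: 0.0072
```

```bash
python3 chk.py n; python3 meas.py n; python3 look.py o top,170,130,260,200,3 side,180,130,240,300,2
```

```text
t 14.53 pos [ 0.5748 -0.1729  0.2389] q [-0.383  0.182  2.049 -0.165  0.251  0.213] F [ 0.9 -0.5 -1. ] T [ 0.11  0.33 -0.02] op 0.0072
R [[0.7095, -0.435, 0.5545], [-0.3428, -0.9004, -0.2678], [0.6157, -0.0001, -0.788]] yaw_x -25.8
label err mm (cam x,y,z): [ -0.6   0.  130. ] d [-0.04  0.02  0.05]
top 408 234
 plane z = 0.012 x + -0.006 y + 131.7  rms 1.2
  blue range 0 [-31.6 -29.7  33.5  34.6]
  blue range 1 [20.7 21.8 91.3 92.5]
  white 134 z [128.5 130.9 135. ] x [-31.7  34.5] y [-15.6  18. ]
side 162 90
 plane z = -0.054 x + 0.010 y + 138.6  rms 1.6
  blue range 0 [-23.8 -21.8  37.   37.3]
  blue range 1 [49.6 52.2 92.6 93.3]
  white 18 z [131.7 140.  140.8] x [-32.2  23.8] y [-12.3  93. ]
t 14.63 pos [ 0.5748 -0.1729  0.2389] q [-0.383  0.182  2.049 -0.165  0.251  0.213] F [-0.2  0.9 -0.8] T [0.12 0.29 0.01] op 0.007
R [[0.7095, -0.435, 0.5545], [-0.3428, -0.9004, -0.2678], [0.6157, -0.0001, -0.788]] yaw_x -25.8
```

View pics/o_top.png

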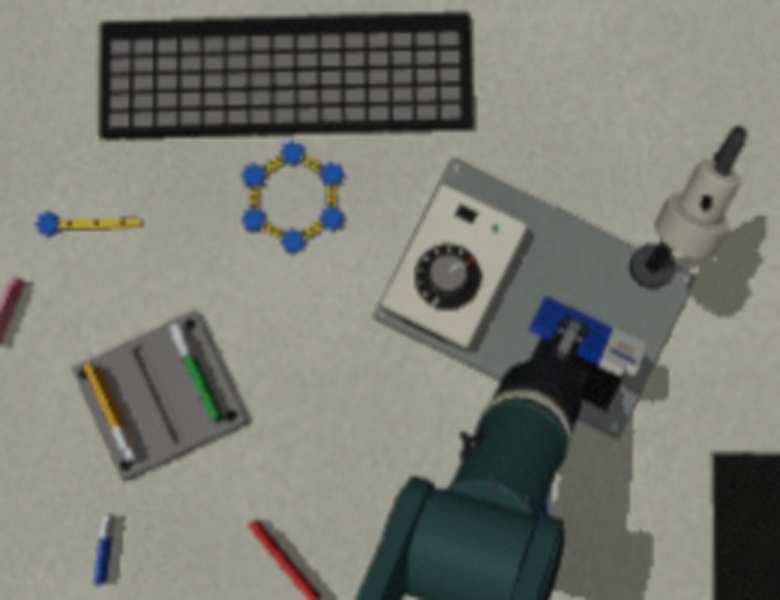

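View pics/o_side.png

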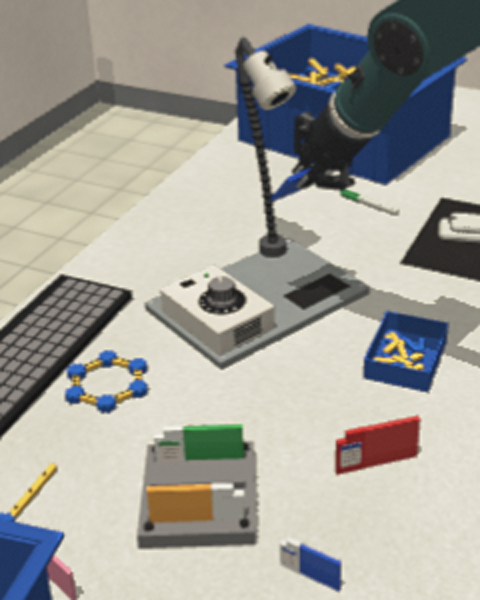

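Run:
```python
from h import *
import tgt
fs=[d["top"][0]]+[pickle.load(open(f"{t}_top.pkl","rb"))[0] for t in("f","g","m","n","o")]
def ang(uv,c,h):
    w=atz("top",uv,h)[0]; l=tgt.S.T@(w-[*tgt.st,0]); return np.degrees(np.arctan2(l[1]-c[1],l[0]-c[0])),np.hypot(*(l[:2]-c))
k=tgt.S@[-.03,.092,.091]+[*tgt.st,0]; u,v=proj("top",k)[0]; print(u,v)
for nm,ims in(("start",[fs[0]]),("end",fs[3:])):
    a=np.mean(ims,0); g=a.mean(-1)
    V,U=np.mgrid[:480,:640]; r=np.hypot(U-u,V-v); m=r<4.6
    w=np.clip(g-np.percentile(g[m],55),0,None)*m; c=((w*U).sum()/w.sum(),(w*V).sum()/w.sum()); print(nm,"pointer",c,ang(c,[-.03,.092],.091))
    red=np.clip(a[...,0]-a[...,1]-40,0,None)*(r<14); c=((red*U).sum()/red.sum(),(red*V).sum()/red.sum()); print(" red",c,ang(c,[-.03,.092],.061))
```

```text
319.4978483212838 220.83882038179092
start pointer (np.float64(317.2883116883117), np.float64(221.37792207792208)) (np.float64(130.07938868000903), np.float64(0.0071416229164606255))
 red (np.float64(326.46666666666664), np.float64(216.06666666666666)) (np.float64(-22.017302073979142), np.float64(0.030267603473190557))
end pointer (np.float64(321.01021972406755), np.float64(218.67450178845172)) (np.float64(-8.454810938706343), np.float64(0.008360089925257485))
 red (np.float64(326.5394736842105), np.float64(215.99999999999997)) (np.float64(-22.006762112127564), np.float64(0.030586084280354708))
```

```bash
python3 -c "
from cell import arm;print(arm.job_done())"
```

```text
the job is handed in; nothing more can be done
None
```

I wound the timer to its stop, took the blue plate out of the rack's middle slot by its clear part, and handed the job in with the label held up to the camera. It took about 14.7 s of the 61 s.

- **Timer:** I wound it clockwise in one grip, about 3.2 rad. The resisting torque then rose to 0.7 N m, well above the spring's 0.13. From above, the pointer lines up with the red tick to within a few degrees. One automatic check put the pointer 14° off the tick. I put that down to the centre it assumed for the knob: the pointer's direction relative to its start, and the line seen in the crop, agree within about 2°.
- **Plate:** the pads sat about 20 mm to the clear side of the plate's middle, off the frosted end. The notched edge is uppermost and level. By the arm's own pose the label is 130 mm from the lens and centred within 1 mm. The top camera's depth gives about 131 mm, square to about 1° and centred within 2 mm. The side camera's depth reads about 139 mm, because it sees the plate's 8 mm thick back face. It also shows a 3° tilt, which I took as noise from few pixels. The lens position was itself fitted from the pictures, to about 3 mm.
- **Everything else:** in the last pictures the amber and green plates, and the other table items in view, look unmoved.

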